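# Set the camera standoff and present the bead dish to the lens

### The job

Get the copper bead ready for its catalogue photo: pull the sprung slide of the camera's standoff gauge out by its brass tab until its black pointer is in line with the red mark, and let go of it there. Then lift the milk glass dish off its stool by its two ears, give it the quarter turn that points its turquoise enamel block at the camera, and finish holding it in the gripper, level and still, straight above the brass tab at lens height, with the loose bead in the middle of the dish. All the way keep the dish level and the bead near its middle, and do not knock the other things about.

Things in the scene. Friction and masses are not known exactly. Their poses are not given: they have to be found in the camera images.
- gauge: Fixed gauge: walnut rail 60 mm wide, 12 high, with a grey case (32 mm high) and black camera (137 mm high) at one end. Origin: on the table under the lens front; x runs along the rail's middle away from the camera, the way the slide pulls; z up. Rail x = -30 to 240 mm, case -100 to 30, camera -75 to 0. Place and yaw vary; x lies within 0.3 rad of world +y.
- lens (a point): Centre of the front glass of the lens, 105 mm above the table, straight over the gauge's origin; its axes are those of the gauge.
- mark (a point): The red mark, a 3 mm wide line right across the rail (and down both its sides), set 155 to 195 mm in front of the lens; this point is its middle, at the rail's top (13 mm above the table). Its axes are those of the gauge. It cannot be bumped.
- tab (a point): The slide's brass tab: 22 mm long (along the rail), 12 wide (across), from 20.5 to 54.5 mm above the table, upright on a steel foot 30 x 34 mm. Grip it from above across its 12 mm. This point: on its middle line 38 mm above the table, in line with the black pointer line at its foot. Axes as the gauge.
- slide (a joint): How far the slide is out, m: 0 is in, 0.145 the outer stop; starts at 0 to 0.03. The tab is 75 mm + this value in front of the lens. A spring draws it in (0.7 N when in, 2.5 N when out) and a friction brake of 5 N holds it where it is left: pulling takes 6 to 8 N.
- stool: Small boxwood stool (spool holder), loose, 40 mm high with a round seat of 44 mm diameter, about 120 g; origin under its middle on the table.
- dish: Milk glass dish, loose, 60 to 130 g, round, 55 mm across, rim 13 mm high, on the stool. Origin: centre of its underside, 40 mm up at the start. Flat upright ears at its +y and -y sides, 22 mm long (along x), 26 mm high, 60 mm over their outer faces: grip across these along y. Enamel at +x, which starts within 0.45 rad of world +x. Inside: a cone rising 8 degrees from the middle, 4 mm up.
- dish_mid (a point): Point on the dish's axis 12 mm above its underside; axes as the dish.
- enamel (a point): The turquoise enamel block, 7 x 9 x 11 mm on the outside of the dish's rim; this point is 30 mm from the dish's axis along its x, 12 mm above the underside.
- bead_center (a point): Centre of the loose copper bead, a polished ball of 14 mm diameter, 12 g, that rolls freely: tilting the dish by over about 5 degrees or accelerating it by over about 1 m/s2 sets it rolling from the middle. In the middle its centre is 11 mm above the dish's underside.
- milk_thimble: Milk glass thimble, 20 mm across, 25 mm high; origin under its middle. Leave it alone.
- copper_thimble: Copper thimble with a dent, 20 mm across, 25 mm high; origin under its middle. Leave it alone.
- egg: Turquoise cloisonne egg on a brass foot, 41 mm across, 57 mm high; origin under its middle. Leave it alone.
- spool: Boxwood spool with red thread, 30 mm across, 40 mm high; origin under its middle. Leave it alone.
- loupe: Round loupe lying flat, 52 mm across, 10 mm high, with a wooden handle to its -x side, 120 mm long overall; origin under the middle of the lens. Leave it alone.

How it is judged:
On the way, in this order (a step that is already met when the one before it is completed fails the run):
1. the slide's pointer is in line with the red mark and the tab has been let go (x of tab in the frame of mark between -0.006 and 0.006 m and contact force between the fingers and gauge below 0.2 N), for 0.3 s.
2. the dish is held clear of the stool, level, with the bead in it (contact force between the fingers and dish above 1 N and height (world z) of dish above 0.06 m and angle between dish's own z axis and vertical below 0.12 rad and horizontal distance between bead_center and dish_mid below 0.014 m), for 0.2 s.
At the end, for the whole second after the job is handed in: Pointer within 6 mm of the red mark; dish held still by the gripper alone, within 20 mm of straight above the tab and 25 mm of lens height, level within 0.1 rad, enamel facing the camera within 0.2 rad, bead in the dish within 7 mm of its middle (x of tab in the frame of mark between -0.006 and 0.006 m and contact force between the fingers and dish above 1 N and horizontal distance between dish_mid and tab below 0.02 m and z of dish_mid in the frame of lens between -0.025 and 0.025 m and angle between the x axis of dish and the x axis of gauge, either way round below 0.2 rad and x of enamel in the frame of mark below 0 m and angle between dish's own z axis and vertical below 0.1 rad and horizontal distance between bead_center and dish_mid below 0.007 m and z of bead_center in the frame of dish between 0.005 and 0.016 m and linear speed of dish below 0.02 m/s and angular speed of dish below 0.15 rad/s and contact force between dish and gauge below 0.1 N and contact force between dish and stool below 0.1 N); the arm keeps its last pose, push and grip.
It fails at once if the dish is tilted by more than 0.17 rad (angle between dish's own z axis and vertical above 0.17 rad).
It fails at once if the bead rolls more than 14 mm from the middle of the dish (horizontal distance between bead_center and dish_mid above 0.014 m).
It fails at once if another thing (thimble, egg, spool, loupe or stool) is moved by more than 30 mm (distance of any of milk_thimble, copper_thimble, egg, spool, loupe, stool from where it was at the start of the episode above 0.03 m).
It also fails if it takes over 64 s, if anything falls off the work surface, if the arm or the gripper's body presses on something with over 40 N, if the wrist force passes 120 N, or if a joint passes its speed limit or range.

### The arm

A 6-joint arm with a two-finger parallel gripper is mounted at the origin on the work surface. World frame = base frame: x ahead of the robot, y to its left, z up, the work surface at z = 0. Lengths are in m, angles in rad, forces in N, time in s.
With the tool pointing down it reaches from about 0.375 to 0.975 m from the base axis. Payload 3.8 kg.
Tool frame: the origin (TCP) lies on the front face of the gripper's body, between the roots of the fingers; the fingertips stand 73 mm ahead of it and the grasp point (between the pads) lies 54 mm ahead of it; z points along the fingers, y is the line along which they close (so a half turn about z gives the same grasp; the last joint's range is limited). The gripper opens to 85 mm and grips with 20 to 120 N. Pads are 22 mm wide; open, the fingers measure 114 mm over their backs; the gripper's body (76 mm by 85 mm) begins 54 mm behind the grasp point. The pads swing forward as they close: fully open they stand 13 mm farther back than shut.
Start: joints at [-1.38, 0.264, 1.604, -0, 1.274, -0.037], TCP at [0.152, -0.658, 0.304] pointing down, gripper open.
Joint ranges: [-2.63, 2.63], [-0.94, 2.18], [0.31, 2.57], [-1.31, 4.45], [0, 2.66], [-2.55, 2.55]. Speed limits (rad/s): [2.57, 2.57, 3.14, 3.14, 3.14, 3.14].

### API

Orientations are given as [roll, pitch, yaw] about the fixed x, y, z axes, in that order (R = Rz(yaw) Ry(pitch) Rx(roll)).
In Python, from cell import observe, read_camera, close_job, masks_of gives the robot as it stands.
- The arm moves only by the tool apply_moves, never from a script. Its arguments are lists of equal length, an entry for each row: "offset": the shift along the tool's x, y, z in units of 40 mm (1.0 is 40 mm), a list of three; "delta_rot": the turn, a rotation vector about the tool's x, y, z in units of 6 degrees (1.0 is 6 degrees), a list of three; "fingers": the finger opening in mm, from 0 to 85.4. In form: {"offset": [[x, y, z], ...], "delta_rot": [[ax, ay, az], ...], "fingers": [fingers, ...]}. A call has exactly 10 rows; each row shifts and turns the commanded pose from where the row before left it, along the tool's axes as they then stand; what a row does not reach is not made up. A row lasts 1/12 s, in which the tool goes at most 41.7 mm and 7.16 degrees, less where a joint would pass 70% of its speed; a pose out of reach is approached as far as the arm can. A call is refused whole if a number of a shift passes 1 or a number of a turn 1, either way. A call with a gripper value outside its range is refused whole. The fingers move at their own pace and stop on an object; "grip_force" is the grip in N (left out, the last holds). Time passes only in rows, so rows that do not move let the fingers close, or fill a call up. It gives the time, the measured TCP pose, the force, the opening and the grip force at its end, in the units of the state.
- observe(): the state, without advancing time (a new reading comes with each control period).
- read_camera(name): name is "scene" or "top" or "wrist"; returns a dict with "pixels" (420x560x3 uint8, red, green, blue), "depth" (420x560 float32, m along the optical axis (not along the pixel's ray), 0 where there is no reading), "vfov" (degrees; the focal length in pixels is half the picture's height over the tangent of half this angle, whatever the lens; pixels are square), "cx", "cy" (the principal point, pixels), "R" (3x3) and "t" (3): a world point X has camera coordinates R X + t. Camera axes: x right, y down, z forward; pixel columns grow to the right and rows downward; lengths in m; the calibration is good to about 2 mm. A picture is of the moment at which its call begins.
- close_job(): hands the job in; it is judged then, once.
Trained networks look in the newest picture that a camera, given by its name, has taken for a name from the list of things; names that differ only in an ending like _2 or _b are one class to them, and where a whole thing is asked for, a point or a joint stands for the part that bears it (a point fixed in the world has none). Each returns a list of dicts, best first, with "p" (0 to 1); they miss things now and then, are a little off and sometimes report something else, mostly with a low value. They report only what shows in the picture. A call takes as long as a camera call.
- masks_of(name, camera): "pixels" (420x560 bool, what is visible of it) and "box" ([centre column, centre row, width, height] in pixels, round what is visible of it).
The state is a dict: "clock": time; "joint_positions": joint angles; "dq": joint speeds; "joint_torque": joint torques, N m; "tcp_pos": TCP position; "tool_rot": TCP orientation; "force": force on the tool from outside, world axes, zero at the start; "torque": the same for the moment, N m; "grip_width": opening from 0.0 (shut) to 1.0 (fully open); "finger_force": force on a finger pad.
Only numpy, scipy, OpenCV 4.12 (cv2) and the standard library are available. Lean on these libraries where they do the work, as an engineer would, in place of code of your own. Each camera call takes 0.05 s, during which the arm holds its last target. There are 200 camera calls.

## Working session

There is one attempt and no reset: what is moved stays moved. The work goes in short steps, Python scripts to look and compute and a tool call to move; the robot and the scene stay as the last step left them, time stands still between calls to the robot, and variables do not carry over. Pictures are saved under pics/ and viewed, at most 10 in all, crops included, and the job is handed in when it is done.

Besides the shell and the picture viewer there is one more tool, called as name(argument=value, ...) on one line, values as JSON. apply_moves: Moves the arm, as the interface text tells. Its arguments: {"type":"object","properties":{"offset":{"type":"array","items":{"type":"array","items":{"type":"number"}}},"delta_rot":{"type":"array","items":{"type":"array","items":{"type":"number"}}},"fingers":{"type":"array","items":{"type":"number"}},"grip_force":{"type":"number"}},"required":["offset","delta_rot","fingers"]}

```bash
mkdir -p pics; ls; cat > h.py <<'E'
import numpy as np, cv2
from cell import observe, read_camera, close_job, masks_of
from scipy.spatial.transform import Rotation as Ro
def cloud(c):
    d=c["depth"]; f=210/np.tan(np.radians(c["vfov"])/2)
    v,u=np.mgrid[0:420,0:560]
    P=np.stack([(u-c["cx"])/f*d,(v-c["cy"])/f*d,d],-1)
    return (P-c["t"])@c["R"]
def proj(c,X):
    f=210/np.tan(np.radians(c["vfov"])/2); q=c["R"]@np.array(X)+c["t"]
    return q[0]/q[2]*f+c["cx"],q[1]/q[2]*f+c["cy"]
def save(c,n): cv2.imwrite("pics/"+n,c["pixels"][:,:,::-1])
E
python3 - <<'E'
from h import *
s=observe(); print({k:np.round(v,3) for k,v in s.items()})
for n in ["top","scene"]:
    c=read_camera(n); save(c,n+"0.png"); P=cloud(c)
    np.savez(n+"0.npz",P=P,px=c["pixels"],R=c["R"],t=c["t"])
    print(n,-c["R"].T@c["t"],c["vfov"])
    for o in ["gauge","tab","stool","dish","enamel","bead_center","milk_thimble","copper_thimble","egg","spool","loupe"]:
        for m in masks_of(o,n)[:2]:
            k=m["pixels"]&(c["depth"]>0); q=P[k]
            if len(q): print(o,round(m["p"],2),np.round(m["box"]),len(q),"med",np.round(np.median(q,0),3),"min",np.round(q.min(0),3),"max",np.round(q.max(0),3))
E
```

```text
pics
{'clock': np.float64(0.0), 'joint_positions': array([-1.38 ,  0.265,  1.605,  0.   ,  1.274, -0.037]), 'dq': array([ 0.001, -0.001,  0.   , -0.001, -0.001,  0.001]), 'joint_torque': array([ 1.0000e-03, -5.1511e+01, -3.6731e+01,  0.0000e+00,  1.3000e-02,
       -0.0000e+00]), 'tcp_pos': array([ 0.152, -0.657,  0.303]), 'tool_rot': array([-3.139, -0.   ,  0.228]), 'force': array([-0.825,  0.32 , -0.486]), 'torque': array([-0.034, -0.005,  0.008]), 'finger_force': np.float64(0.0), 'grip_width': np.float64(1.006)}
top [0.28810357 0.06142358 1.39726856] 42.12662713041447
gauge 0.63 [379. 220. 135.  34.] 3576 med [ 0.501 -0.231  0.016] min [ 0.466 -0.4   -0.007] max [ 0.564 -0.042  0.14 ]
tab 0.85 [378. 225.  36.  10.] 262 med [ 0.503 -0.196  0.019] min [ 0.486 -0.251  0.006] max [ 0.52  -0.174  0.063]
dish 0.63 [221. 201.  21.  24.] 422 med [0.549 0.182 0.047] min [ 0.522  0.152 -0.004] max [0.589 0.215 0.069]
enamel 0.75 [222. 200.  27.  26.] 413 med [0.548 0.182 0.047] min [ 0.522  0.152 -0.008] max [0.586 0.215 0.069]
milk_thimble 0.3 [225. 141.   5.   7.] 48 med [0.716 0.191 0.01
[... 1441 characters left out ...]
003] max [0.586 0.276 0.068]
enamel 0.75 [337. 202.  28.  22.] 438 med [0.554 0.183 0.048] min [ 0.481  0.15  -0.004] max [0.586 0.265 0.068]
copper_thimble 0.4 [391. 258.  13.  14.] 88 med [0.726 0.189 0.013] min [ 0.715  0.184 -0.001] max [0.732 0.199 0.024]
egg 0.96 [433. 223.  18.  24.] 408 med [0.704 0.332 0.034] min [ 0.667  0.319 -0.002] max [0.717 0.363 0.057]
egg 0.64 [392. 257.  10.  19.] 82 med [0.726 0.189 0.013] min [ 0.717  0.184 -0.001] max [0.732 0.199 0.024]
spool 0.62 [266. 186.  12.  18.] 182 med [0.377 0.107 0.027] min [0.354 0.097 0.002] max [0.386 0.125 0.041]
loupe 0.62 [351. 159.  24.  24.] 292 med [0.394 0.375 0.005] min [ 0.315  0.342 -0.003] max [0.431 0.404 0.012]
```

```bash
python3 - <<'E'
from h import *
a=cv2.imread("pics/top0.png")[110:310,110:480]; b=cv2.imread("pics/scene0.png")
cv2.imwrite("pics/v1.png",cv2.resize(a,None,fx=2.1,fy=2.1,interpolation=cv2.INTER_CUBIC))
cv2.imwrite("pics/v2.png",cv2.resize(b[120:350,60:460],None,fx=2,fy=2,interpolation=cv2.INTER_CUBIC))
# red mark & rail edges
for n in ["top","scene"]:
    z=np.load(n+"0.npz"); P=z["P"]; px=z["px"].astype(int)
    r=(px[...,0]>120)&(px[...,1]<70)&(px[...,2]<70)&(P[...,1]<0.05)&(P[...,1]>-.5)
    q=P[r]; print(n,len(q)); print(np.round(q[:40],3).tolist() if len(q)<60 else (q.mean(0),q.min(0),q.max(0)))
E
```

```text
top 0
[]
scene 3
[[0.537, -0.111, 0.008], [0.538, -0.112, 0.007], [0.537, -0.111, 0.003]]
```

View pics/v1.png

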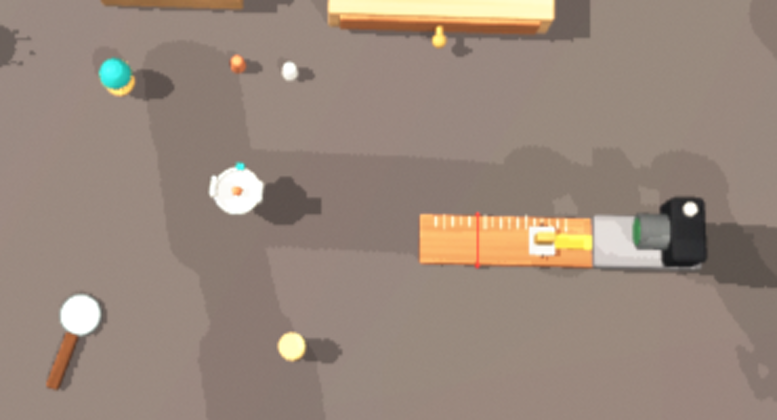

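View pics/v2.png

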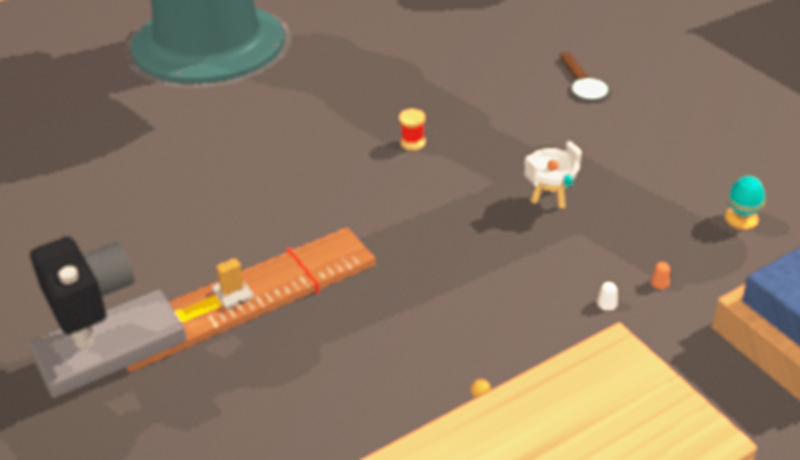

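```bash
python3 - <<'E'
from h import *
for n in ["top","scene"]:
    z=np.load(n+"0.npz"); P=z["P"]; px=z["px"].astype(int)
    hsv=cv2.cvtColor(z["px"],cv2.COLOR_RGB2HSV).astype(int)
    reg=(P[...,1]<0.0)&(P[...,1]>-.26)&(P[...,0]>.42)&(P[...,0]<.6)&(abs(P[...,2]-.012)<.007)
    rail=reg&(hsv[...,1]>110)&(px[...,0]>120)
    q=P[rail][:,:2].astype(np.float32); r=cv2.minAreaRect(q); print(n,len(q),r)
    ang=cv2.fitLine(q,cv2.DIST_L2,0,.01,.01).ravel(); print(ang,np.degrees(np.arctan2(ang[1],ang[0])))
    red=reg&((hsv[...,0]<5)|(hsv[...,0]>174))&(hsv[...,1]>150); q=P[red]; print("red",len(q),q.mean(0) if len(q) else 0, q.min(0),q.max(0))
    brass=(abs(P[...,0]-.5)<.06)&(P[...,1]<-.1)&(P[...,1]>-.27)&(P[...,2]>.045)&(P[...,2]<.065); q=P[brass]; print("tabtop",len(q),np.median(q,0),q.min(0),q.max(0))
    d=(abs(P[...,0]-.55)<.06)&(abs(P[...,1]-.18)<.06)&(P[...,2]>.03)
    e=d&(px[...,2]>px[...,0]+50); q=P[e]; print("enamel",len(q),np.median(q,0))
    e=d&(px[...,0]>px[...,2]+70)&(P[...,2]>.045); q=P[e]; print("bead",len(q),np.median(q,0))
    e=d&(P[...,2]>.045)&(px.min(-1)>120); q=P[e]; print("dish",len(q),(q.min(0)+q.max(0))/2,q.min(0),q.max(0))
E
```

```text
top 1575 ((0.5034373998641968, -0.1469976305961609), (0.21115872263908386, 0.06416692584753036), 89.4896240234375)
[ 0.00198324  0.99999803  0.50211596 -0.14154235] 89.88636
red 4 [ 0.50419575 -0.11168254  0.01228   ] [ 0.47166687 -0.11239327  0.00764694] [ 0.53584355 -0.11091969  0.01724313]
tabtop 44 [ 0.50370182 -0.18872661  0.05270272] [ 0.49771931 -0.19996451  0.04843615] [ 0.50990057 -0.17834737  0.06289452]
enamel 11 [0.57794288 0.17909299 0.05196438]
bead 16 [0.5474331  0.18117534 0.0547788 ]
dish 270 [0.54956891 0.18188578 0.05685568] [0.52178539 0.15168694 0.04504734] [0.57735243 0.21208461 0.06866403]
scene 1974 ((0.5053276419639587, -0.14818137884140015), (0.22067561745643616, 0.06883159279823303), 89.1107177734375)
[ 0.02988914 -0.9995532   0.51075566 -0.14370936] -88.28722
red 5 [ 0.51196998 -0.11031914  0.00819083] [ 0.47151426 -0.11156868  0.00529121] [ 0.54033356 -0.10910415  0.01089449]
tabtop 78 [ 0.50956436 -0.18880143  0.05204739] [ 0.49912491 -0.19901203  0.04500397] [ 0.51323154 -0.1769649   0.05586918]
enamel 20 [0.58218144 0.1789229  0.05230895]
bead 27 [0.55371637 0.18096726 0.05249906]
dish 294 [0.55336323 0.18230703 0.05627018] [0.52209196 0.15020553 0.04501695] [0.58463451 0.21440854 0.06752342]
```

apply_moves(offset=[[0.75, -0.63, 0.09], [0.75, -0.63, 0.09], [0.75, -0.63, 0.09], [0.75, -0.63, 0.09], [0.75, -0.63, 0.09], [0.75, -0.63, 0.09], [0.75, -0.63, 0.09], [0.75, -0.63, 0.09], [0.75, -0.63, 0.09], [0.75, -0.63, 0.09]], delta_rot=[[0, 0, 0], [0, 0, 0], [0, 0, 0], [0, 0, 0], [0, 0, 0], [0, 0, 0], [0, 0, 0], [0, 0, 0], [0, 0, 0], [0, 0, 0]], fingers=[85, 85, 85, 85, 85, 85, 85, 85, 85, 85])

```text
clock: 2.03
tcp_pos: [0.3886, -0.3427, 0.2681]
tool_rot: [3.141, -0.001, 0.228]
force: [0.2, -0.4, 0.1]
grip_width: 0.995
finger_force: 0.0
```

apply_moves(offset=[[0.75, -0.63, 0.09], [0.75, -0.63, 0.09], [0.75, -0.63, 0.09], [0.75, -0.63, 0.09], [0.7, -0.6, 0.09], [0, 0, 0], [0, 0, 0], [0, 0, 0], [0, 0, 0], [0, 0, 0]], delta_rot=[[0, 0, 0], [0, 0, 0], [0, 0, 0], [0, 0, 0], [0, 0, 0], [0, 0, -0.95], [0, 0, -0.95], [0, 0, -0.95], [0, 0, -0.95], [0, 0, -0.95]], fingers=[85, 85, 85, 85, 85, 85, 85, 85, 85, 85])

```text
clock: 2.87
tcp_pos: [0.5039, -0.1891, 0.25]
tool_rot: [3.141, -0.0, 0.731]
force: [0.4, 1.1, 0.5]
grip_width: 0.997
finger_force: 0.0
```

apply_moves(offset=[[0, 0, 0], [0, 0, 0], [0, 0, 0], [0, 0, 0], [0, 0, 0], [0, 0, 0], [0, 0, 0], [0, 0, 0], [0, 0, 0], [0, 0, 0]], delta_rot=[[0, 0, -0.95], [0, 0, -0.95], [0, 0, -0.95], [0, 0, -0.95], [0, 0, -0.95], [0, 0, -0.95], [0, 0, -0.95], [0, 0, -0.95], [0, 0, -0.4], [0, 0, 0]], fingers=[85, 85, 85, 85, 60, 60, 60, 60, 60, 60])

```text
clock: 3.7
tcp_pos: [0.5038, -0.1893, 0.25]
tool_rot: [3.141, 0.0, 1.564]
force: [-0.3, 0.9, -0.5]
grip_width: 0.7
finger_force: 0.0
```

```bash
cat > g.py <<'E'
from h import *
def look(name,tag):
    c=read_camera("wrist"); save(c,name); P=cloud(c); px=c["pixels"].astype(int)
    hsv=cv2.cvtColor(c["pixels"],cv2.COLOR_RGB2HSV).astype(int)
    np.savez(tag+".npz",P=P,px=c["pixels"],R=c["R"],t=c["t"]); return c,P,px,hsv
E
python3 - <<'E'
from g import *
c,P,px,hsv=look("w1.png","w1")
print(-c["R"].T@c["t"],c["R"],c["vfov"])
reg=(P[...,1]<0.01)&(P[...,1]>-.27)&(P[...,0]>.42)&(P[...,0]<.6)&(abs(P[...,2]-.012)<.005)&(c["depth"]>0)
rail=reg&(hsv[...,1]>110)&(px[...,0]>120)
q=P[rail][:,:2].astype(np.float32); print(len(q),cv2.minAreaRect(q))
red=reg&((hsv[...,0]<5)|(hsv[...,0]>174))&(hsv[...,1]>150); q=P[red]; print("red",len(q),q.mean(0),q.min(0),q.max(0))
if len(q)>5: print(cv2.fitLine(q[:,:2].astype(np.float32),cv2.DIST_L2,0,.01,.01).ravel())
t=(abs(P[...,0]-.5)<.03)&(P[...,1]<-.14)&(P[...,1]>-.24)&(P[...,2]>.048)&(P[...,2]<.062); q=P[t]; print("tab",len(q),(q.min(0)+q.max(0))/2,q.min(0),q.max(0))
E
```

```text
[ 0.50506541 -0.11337384  0.31934198] [[ 0.99997932 -0.00631318 -0.00122408]
 [-0.00565284 -0.95369305  0.30072848]
 [-0.00306595 -0.30071535 -0.95370901]] 63.830675875313
14117 ((0.5037590265274048, -0.14647990465164185), (0.2113654911518097, 0.06521422415971756), 89.89575958251953)
red 193 [ 0.50249098 -0.11215142  0.01258129] [ 0.47121454 -0.11326758  0.01073513] [ 0.53642659 -0.11078412  0.01468392]
[ 0.9999967   0.00255707  0.502491   -0.11215141]
tab 373 [ 0.50381185 -0.18903816  0.05177371] [ 0.49800318 -0.19976387  0.04817989] [ 0.50962051 -0.17831245  0.05536753]
```

View pics/w1.png

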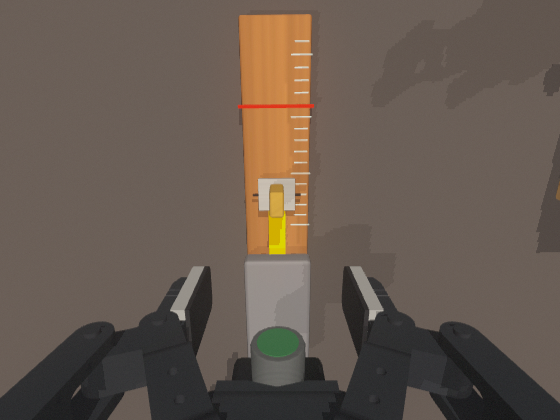

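apply_moves(offset=[[0, 0, 0.45], [0, 0, 0.45], [0, 0, 0.45], [0, 0, 0.45], [0, 0, 0.45], [0, 0, 0.45], [0, 0, 0.45], [0, 0, 0.4], [0, 0, 0.2], [0, 0, 0]], delta_rot=[[0, 0, 0], [0, 0, 0], [0, 0, 0], [0, 0, 0], [0, 0, 0], [0, 0, 0], [0, 0, 0], [0, 0, 0], [0, 0, 0], [0, 0, 0]], fingers=[40, 40, 40, 40, 40, 40, 40, 40, 40, 40], grip_force=40)

```text
clock: 4.58
tcp_pos: [0.5023, -0.1887, 0.0978]
tool_rot: [-3.138, -0.002, 1.562]
force: [0.1, -0.9, 0.3]
grip_width: 0.471
finger_force: 0.0
```

apply_moves(offset=[[0, 0, 0], [0, 0, 0], [0, 0, 0], [0, 0, 0], [0, 0, 0], [0, 0, 0], [0, 0, 0], [0, 0, 0], [0, 0, 0], [0, 0, 0]], delta_rot=[[0, 0, 0], [0, 0, 0], [0, 0, 0], [0, 0, 0], [0, 0, 0], [0, 0, 0], [0, 0, 0], [0, 0, 0], [0, 0, 0], [0, 0, 0]], fingers=[5, 5, 5, 5, 5, 5, 5, 5, 5, 5])

```text
clock: 5.42
tcp_pos: [0.5038, -0.1897, 0.1012]
tool_rot: [3.141, 0.001, 1.564]
force: [-4.8, -0.2, 5.9]
grip_width: 0.133
finger_force: 40.8
```

apply_moves(offset=[[0.1, 0, 0], [0.25, 0, 0], [0.25, 0, 0], [0.25, 0, 0], [0.25, 0, 0], [0.25, 0, 0], [0.25, 0, 0], [0.22, 0, 0], [0.1, 0, 0], [0, 0, 0]], delta_rot=[[0, 0, 0], [0, 0, 0], [0, 0, 0], [0, 0, 0], [0, 0, 0], [0, 0, 0], [0, 0, 0], [0, 0, 0], [0, 0, 0], [0, 0, 0]], fingers=[5, 5, 5, 5, 5, 5, 5, 5, 5, 5])

```text
clock: 6.25
tcp_pos: [0.5037, -0.1128, 0.1011]
tool_rot: [-3.14, 0.002, 1.565]
force: [-7.5, -3.3, 8.1]
grip_width: 0.136
finger_force: 41.1
```

```bash
cat > m.py <<'E'
from g import *
def gauge(name,tag):
    c,P,px,hsv=look(name,tag)
    reg=(P[...,1]<0.01)&(P[...,1]>-.27)&(P[...,0]>.42)&(P[...,0]<.6)&(abs(P[...,2]-.012)<.005)&(c["depth"]>0)
    red=reg&((hsv[...,0]<5)|(hsv[...,0]>174))&(hsv[...,1]>150)&(abs(P[...,1]+.112)<.01); q=P[red]; print("red",len(q),q.mean(0),q.min(0),q.max(0)) if len(q) else print("nored")
    t=(abs(P[...,0]-.5)<.03)&(P[...,1]<-.06)&(P[...,1]>-.24)&(P[...,2]>.048)&(P[...,2]<.062); q=P[t]; print("tab",len(q),(q.min(0)+q.max(0))/2,q.min(0),q.max(0)) if len(q) else print("notab")
    f=(abs(P[...,0]-.5)<.03)&(abs(P[...,1]+.11)<.08)&(abs(P[...,2]-.0195)<.003); q=P[f]; print("foot",len(q),np.percentile(q,[2,98],axis=0).round(4)) if len(q) else 0
E
python3 - <<'E'
from m import *
s=observe(); print(s["tcp_pos"],s["force"])
gauge("w2.png","w2")
E
```

```text
[ 0.50370953 -0.11283074  0.10114046] [-7.45228202 -3.25437744  8.08945335]
red 350 [ 0.50410696 -0.11179507  0.01218635] [ 0.47083756 -0.11471945  0.00741711] [ 0.53687272 -0.10985378  0.01410578]
tab 2670 [ 0.50423226 -0.11334507  0.05500046] [ 0.48491822 -0.12546649  0.04800719] [ 0.5235463  -0.10122366  0.06199372]
foot 1556 [[ 0.4845 -0.1134  0.017 ]
 [ 0.5228 -0.0978  0.0211]]
```

apply_moves(offset=[[0, 0, 0], [0, 0, 0], [0, 0, 0], [0, 0, 0], [0, 0, 0], [0, 0, 0], [0, 0, -0.2], [0, 0, -0.5], [0, 0, -0.8], [0, 0, -0.8]], delta_rot=[[0, 0, 0], [0, 0, 0], [0, 0, 0], [0, 0, 0], [0, 0, 0], [0, 0, 0], [0, 0, 0], [0, 0, 0], [0, 0, 0], [0, 0, 0]], fingers=[45, 45, 45, 45, 45, 45, 45, 45, 45, 45])

```text
clock: 7.13
tcp_pos: [0.5033, -0.1122, 0.1921]
tool_rot: [-3.139, -0.001, 1.563]
force: [0.2, -0.4, 0.4]
grip_width: 0.525
finger_force: 0.0
```

apply_moves(offset=[[0, 0, -0.8], [0, 0, -0.4], [0, 0, -0.2], [0, 0, 0], [0, 0, 0], [0, 0, 0], [0, 0, 0], [0, 0, 0], [0, 0, 0], [0, 0, 0]], delta_rot=[[0, 0, 0], [0, 0, 0], [0, 0, 0], [0, 0, 0], [0, 0, 0], [0, 0, 0], [0, 0, 0], [0, 0, 0], [0, 0, 0], [0, 0, 0]], fingers=[85, 85, 85, 85, 85, 85, 85, 85, 85, 85])

```text
clock: 7.97
tcp_pos: [0.5041, -0.1124, 0.247]
tool_rot: [-3.14, -0.0, 1.563]
force: [0.8, -0.5, 0.0]
grip_width: 0.995
finger_force: 0.0
```

```bash
python3 - <<'E'
from m import *
s=observe(); print(s["tcp_pos"],s["force"])
gauge("w3.png","w3")
a=cv2.imread("pics/w3.png")[100:330,180:380]; cv2.imwrite("pics/w3c.png",cv2.resize(a,None,fx=2.5,fy=2.5,interpolation=cv2.INTER_CUBIC))
E
```

```text
[ 0.50405806 -0.11244112  0.24704008] [ 0.77191937 -0.50850844  0.03455724]
red 88 [ 0.50216242 -0.11178842  0.01229174] [ 0.47087067 -0.11352027  0.00757215] [ 0.53632129 -0.1100222   0.01412659]
tab 396 [ 0.50370329 -0.11247169  0.05193609] [ 0.49789164 -0.12350421  0.04834897] [ 0.50951494 -0.10143918  0.05552321]
foot 850 [[ 0.4871 -0.1271  0.0179]
 [ 0.5209 -0.0978  0.0211]]
```

View pics/w3c.png

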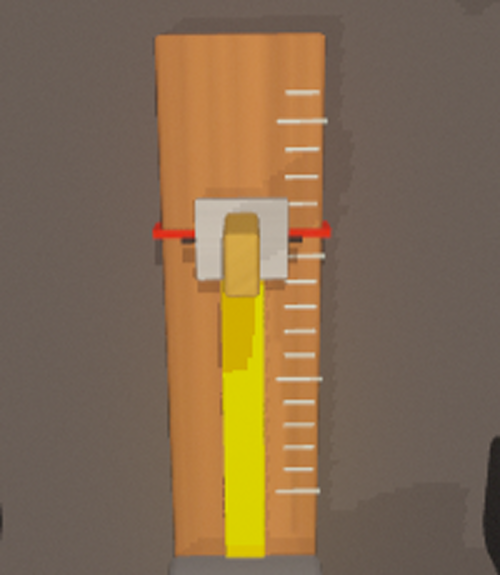

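```bash
python3 - <<'E'
import numpy as np
z=np.load("w3.npz");P=z["P"];px=z["px"].astype(int)
m=(P[...,2]<.022)&(px.max(-1)<75)&(abs(P[...,1]+.113)<.012)&(abs(P[...,0]-.504)<.028)
print(m.sum(),P[m].mean(0),P[m].min(0),P[m].max(0)); q=P[m]
for a,b in [(-1,.504),(.504,2)]:
  k=q[(q[:,0]>a)&(q[:,0]<b)]; print(len(k),np.median(k,0))
E
```

```text
1 [ 0.48551156 -0.11266729  0.0207659 ] [ 0.48551156 -0.11266729  0.0207659 ] [ 0.48551156 -0.11266729  0.0207659 ]
1 [ 0.48551156 -0.11266729  0.0207659 ]
0 [nan nan nan]
  return _methods._mean(a, axis=axis, dtype=dtype,
  ret = um.true_divide(
```

apply_moves(offset=[[0.92, 0.14, 0], [0.92, 0.14, 0], [0.92, 0.14, 0], [0.92, 0.14, 0], [0.92, 0.14, 0], [0.92, 0.14, 0], [0.92, 0.14, 0], [0.92, 0.14, 0], [0, 0, 0], [0, 0, 0]], delta_rot=[[0, 0, 0], [0, 0, 0], [0, 0, 0], [0, 0, 0], [0, 0, 0], [0, 0, 0], [0, 0, 0], [0, 0, 0], [0, 0, -0.9], [0, 0, -0.9]], fingers=[85, 85, 85, 85, 85, 85, 85, 85, 85, 85])

```text
clock: 8.85
tcp_pos: [0.5516, 0.1841, 0.2477]
tool_rot: [3.142, -0.0, 1.76]
force: [-0.9, -1.1, -0.0]
grip_width: 0.995
finger_force: 0.0
```

apply_moves(offset=[[0, 0, 0], [0, 0, 0], [0, 0, 0], [0, 0, 0], [0, 0, 0], [0, 0, 0], [0, 0, 0], [0, 0, 0], [0, 0, 0], [0, 0, 0]], delta_rot=[[0, 0, -0.9], [0, 0, -0.9], [0, 0, -0.9], [0, 0, -0.9], [0, 0, -0.9], [0, 0, -0.9], [0, 0, -0.9], [0, 0, -0.9], [0, 0, -0.9], [0, 0, -0.9]], fingers=[85, 85, 85, 85, 85, 85, 85, 85, 85, 85])

```text
clock: 9.68
tcp_pos: [0.5515, 0.1815, 0.2477]
tool_rot: [-3.141, -0.0, 2.699]
force: [0.3, 0.3, 0.8]
grip_width: 0.996
finger_force: 0.0
```

apply_moves(offset=[[0, 0, 0], [0, 0, 0], [0, 0, 0], [0, 0, 0], [0, 0, 0], [0, 0, 0], [0, 0, 0], [0, 0, 0], [0, 0, 0], [0, 0, 0]], delta_rot=[[0, 0, -0.9], [0, 0, -0.9], [0, 0, -0.9], [0, 0, -0.5], [0, 0, 0], [0, 0, 0], [0, 0, 0], [0, 0, 0], [0, 0, 0], [0, 0, 0]], fingers=[85, 85, 85, 85, 85, 85, 85, 85, 85, 85])

```text
clock: 10.52
tcp_pos: [0.5515, 0.1815, 0.2479]
tool_rot: [-3.142, -0.0, 3.029]
force: [-0.1, 0.3, -0.3]
grip_width: 0.996
finger_force: 0.0
```

```bash
cat > d.py <<'E'
from g import *
def dish(name,tag,zlo=0.04,ctr=(.551,.182)):
    s=observe(); print("tcp",s["tcp_pos"].round(4),s["tool_rot"].round(4),s["force"].round(1))
    c,P,px,hsv=look(name,tag)
    d=(np.hypot(P[...,0]-ctr[0],P[...,1]-ctr[1])<.045)&(P[...,2]>zlo)&(P[...,2]<zlo+.035)
    e=d&(px[...,2]>px[...,0]+50); q=P[e]; print("enamel",len(q),np.median(q,0).round(4) if len(q) else 0)
    b=d&(px[...,0]>px[...,2]+60); q=P[b]; print("bead",len(q),np.median(q,0).round(4) if len(q) else 0,q.max(0).round(4) if len(q) else 0)
    w=d&~b&~e; q=P[w]
    rim=q[abs(q[:,2]-(zlo+.012))<.003]
    r=cv2.minAreaRect(rim[:,:2].astype(np.float32)); print("rim",len(rim),r)
    ears=q[q[:,2]>zlo+.018]; print("ears",len(ears))
    if len(ears)>20:
        _,lab,cen=cv2.kmeans(ears[:,:2].astype(np.float32),2,None,(3,50,1e-5),5,cv2.KMEANS_PP_CENTERS)
        for i in 0,1:
            k=ears[lab.ravel()==i]; print(cv2.minAreaRect(k[:,:2].astype(np.float32)),k[:,2].min(),k[:,2].max(),len(k))
    return c
E
python3 - <<'E'
from d import *
dish("w4.png","w4")
E
```

```text
tcp [0.5515 0.1815 0.2479] [-3.1416 -0.      3.0287] [-0.1  0.3 -0.3]
enamel 100 [0.5775 0.1792 0.0533]
bead 202 [0.5478 0.1818 0.0551] [0.5549 0.188  0.0579]
rim 715 ((0.5480571389198303, 0.1804545372724533), (0.05648328363895416, 0.054314736276865005), 45.58984375)
ears 389
((0.550739049911499, 0.2086799144744873), (0.004693378694355488, 0.021366674453020096), 84.94458770751953) 0.05812423065622771 0.06709146546386273 194
((0.5467201471328735, 0.15416133403778076), (0.0050248210318386555, 0.022091513499617577), 85.52263641357422) 0.05836361340115067 0.06619777746349637 195
```

View pics/w4.png

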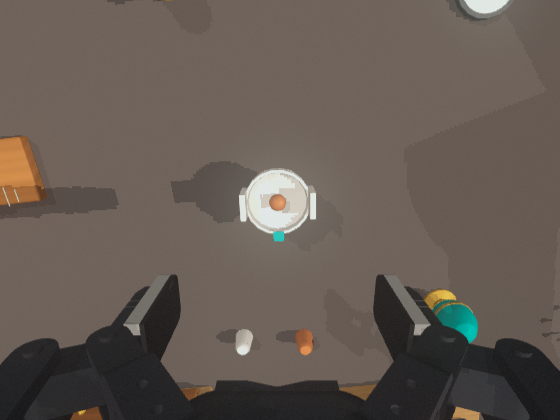

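apply_moves(offset=[[0.07, 0, 0.3], [0, 0, 0.4], [0, 0, 0.5], [0, 0, 0.5], [0, 0, 0.5], [0, 0, 0.5], [0, 0, 0.4], [0, 0, 0.3], [0, 0, 0.2], [0, 0, 0]], delta_rot=[[0, 0, -0.35], [0, 0, 0], [0, 0, 0], [0, 0, 0], [0, 0, 0], [0, 0, 0], [0, 0, 0], [0, 0, 0], [0, 0, 0], [0, 0, 0]], fingers=[85, 85, 85, 85, 85, 85, 85, 85, 85, 85], grip_force=25)

```text
clock: 11.4
tcp_pos: [0.5476, 0.1815, 0.102]
tool_rot: [-3.14, -0.003, 3.066]
force: [-0.4, -0.5, -0.3]
grip_width: 0.993
finger_force: 0.0
```

```bash
python3 - <<'E'
from d import *
c=dish("w5.png","w5")
E
```

```text
tcp [0.5476 0.1815 0.102 ] [-3.1405e+00 -3.1000e-03  3.0655e+00] [-0.4 -0.5 -0.3]
enamel 327 [0.5775 0.1793 0.0532]
bead 767 [0.5467 0.1813 0.0551] [0.5543 0.1872 0.0584]
rim 3696 ((0.5492013692855835, 0.18117207288742065), (0.08560941368341446, 0.05540658161044121), 64.36128234863281)
ears 3601
((0.5461139678955078, 0.1471463441848755), (0.019359268248081207, 0.02251981385052204), 85.56316375732422) 0.058006437131364996 0.07499538510304199 1568
((0.5509496331214905, 0.21559461951255798), (0.019073545932769775, 0.02450089529156685), 86.4494400024414) 0.05800863946836172 0.0749957338991165 2033
```

View pics/w5.png

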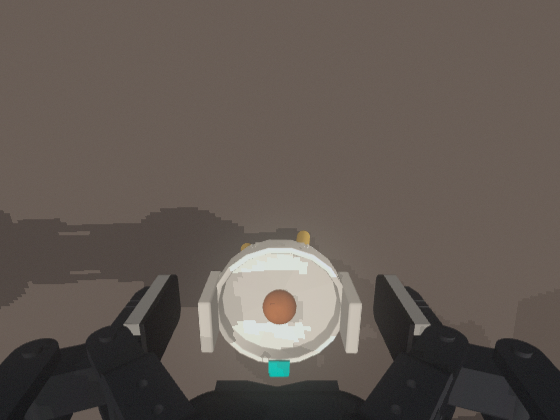

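apply_moves(offset=[[0, 0, 0], [0, 0, 0], [0, 0, 0], [0, 0, 0], [0, 0, 0], [0, 0, 0], [0, 0, 0], [0, 0, 0], [0, 0, 0], [0, 0, 0]], delta_rot=[[0, 0, 0], [0, 0, 0], [0, 0, 0], [0, 0, 0], [0, 0, 0], [0, 0, 0], [0, 0, 0], [0, 0, 0], [0, 0, 0], [0, 0, 0]], fingers=[80, 76, 73, 70, 68, 66, 65, 64, 63, 62.5], grip_force=25)

```text
clock: 12.28
tcp_pos: [0.5486, 0.1818, 0.1038]
tool_rot: [-3.142, -0.0, 3.066]
force: [-0.4, 0.1, 0.0]
grip_width: 0.739
finger_force: 0.0
```

apply_moves(offset=[[0, 0, 0], [0, 0, 0], [0, 0, 0], [0, 0, 0], [0, 0, 0], [0, 0, 0], [0, 0, 0], [0, 0, 0], [0, 0, 0], [0, 0, 0]], delta_rot=[[0, 0, 0], [0, 0, 0], [0, 0, 0], [0, 0, 0], [0, 0, 0], [0, 0, 0], [0, 0, 0], [0, 0, 0], [0, 0, 0], [0, 0, 0]], fingers=[62, 61.5, 61, 60.5, 60, 59.5, 59, 58, 57, 55], grip_force=25)

```text
clock: 13.12
tcp_pos: [0.5488, 0.182, 0.104]
tool_rot: [3.141, 0.0, 3.066]
force: [-1.1, 1.7, 2.6]
grip_width: 0.697
finger_force: 26.8
```

```bash
python3 - <<'E'
from d import *
c=dish("w6.png","w6")
print(observe()["finger_force"])
E
```

```text
tcp [0.5488 0.182  0.104 ] [3.1413e+00 2.0000e-04 3.0656e+00] [-1.1  1.7  2.6]
enamel 323 [0.5777 0.1787 0.0531]
bead 745 [0.5469 0.1809 0.055 ] [0.5545 0.187  0.058 ]
rim 3550 ((0.5435466170310974, 0.1821988970041275), (0.06194324418902397, 0.06370388716459274), 39.00457000732422)
ears 4244
((0.5463995933532715, 0.147237166762352), (0.01833971031010151, 0.02335924655199051), 85.8303451538086) 0.05804033753333492 0.07499693852113248 2113
((0.5518930554389954, 0.2149955779314041), (0.018924111500382423, 0.023909199982881546), 84.57192993164062) 0.058042522684343595 0.07491576882836239 2131
26.85325026512146
```

apply_moves(offset=[[0, 0, -0.03], [0, 0, -0.06], [0, 0, -0.1], [0, 0, -0.15], [0, 0, -0.2], [0, 0, -0.2], [0, 0, -0.2], [0, 0, -0.2], [0, 0, -0.15], [0, 0, -0.08]], delta_rot=[[0, 0, 0], [0, 0, 0], [0, 0, 0], [0, 0, 0], [0, 0, 0], [0, 0, 0], [0, 0, 0], [0, 0, 0], [0, 0, 0], [0, 0, 0]], fingers=[55, 55, 55, 55, 55, 55, 55, 55, 55, 55])

```text
clock: 14.0
tcp_pos: [0.5494, 0.182, 0.1604]
tool_rot: [3.141, 0.002, 3.066]
force: [-0.1, 0.1, -1.4]
grip_width: 0.697
finger_force: 27.2
```

apply_moves(offset=[[0, 0, -0.04], [0, 0, 0], [0, 0, 0], [0, 0, 0], [0, 0, 0], [0, 0, 0], [0, 0, 0], [0, 0, 0], [0, 0, 0], [0, 0, 0]], delta_rot=[[0, 0, 0], [0, 0, 0], [0, 0, 0], [0, 0, 0], [0, 0, 0], [0, 0, 0], [0, 0, 0], [0, 0, 0], [0, 0, 0], [0, 0, 0]], fingers=[55, 55, 55, 55, 55, 55, 55, 55, 55, 55])

```text
clock: 14.83
tcp_pos: [0.5487, 0.1818, 0.1602]
tool_rot: [-3.142, -0.0, 3.066]
force: [0.9, 0.3, 0.5]
grip_width: 0.699
finger_force: 27.2
```

```bash
python3 - <<'E'
from d import *
c=dish("w7.png","w7",zlo=.096)
print(observe()["finger_force"])
E
```

```text
tcp [0.5487 0.1818 0.1602] [-3.1416e+00 -1.0000e-04  3.0657e+00] [0.9 0.3 0.5]
enamel 325 [0.5775 0.1786 0.1093]
bead 763 [0.5468 0.1807 0.1112] [0.5548 0.1973 0.1147]
rim 3597 ((0.5433204174041748, 0.18064159154891968), (0.06341589242219925, 0.061900630593299866), 42.46109390258789)
ears 4263
((0.5464167594909668, 0.14717327058315277), (0.018107175827026367, 0.02346397005021572), 85.65251922607422) 0.11401955502373172 0.13099996397877559 2118
((0.5518365502357483, 0.2148759663105011), (0.018880901858210564, 0.023855002596974373), 85.18502044677734) 0.11400529750636132 0.1309958228974658 2145
27.170392870903015
```

View pics/w7.png

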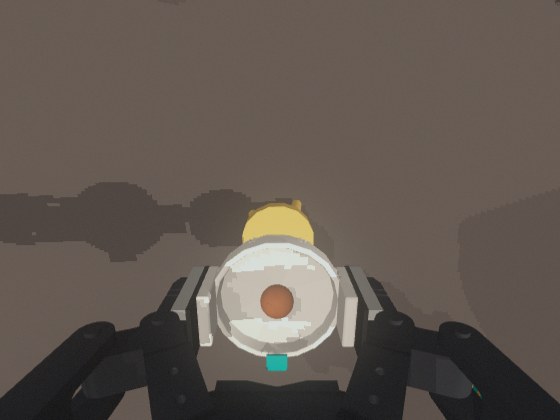

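apply_moves(offset=[[0, 0, 0], [0, 0, 0], [0, 0, 0], [0, 0, 0], [0, 0, 0], [0, 0, 0], [0, 0, 0], [0, 0, 0], [0, 0, 0], [0, 0, 0]], delta_rot=[[0, 0, 0.1], [0, 0, 0.2], [0, 0, 0.3], [0, 0, 0.4], [0, 0, 0.5], [0, 0, 0.5], [0, 0, 0.5], [0, 0, 0.5], [0, 0, 0.5], [0, 0, 0.5]], fingers=[55, 55, 55, 55, 55, 55, 55, 55, 55, 55])

```text
clock: 15.72
tcp_pos: [0.5487, 0.1818, 0.1603]
tool_rot: [3.142, 0.0, 2.643]
force: [-0.2, 0.2, -1.0]
grip_width: 0.694
finger_force: 27.2
```

apply_moves(offset=[[0, 0, 0], [0, 0, 0], [0, 0, 0], [0, 0, 0], [0, 0, 0], [0, 0, 0], [0, 0, 0], [0, 0, 0], [0, 0, 0], [0, 0, 0]], delta_rot=[[0, 0, 0.5], [0, 0, 0.5], [0, 0, 0.5], [0, 0, 0.5], [0, 0, 0.5], [0, 0, 0.5], [0, 0, 0.5], [0, 0, 0.5], [0, 0, 0.5], [0, 0, 0.5]], fingers=[55, 55, 55, 55, 55, 55, 55, 55, 55, 55])

```text
clock: 16.55
tcp_pos: [0.5487, 0.1818, 0.1603]
tool_rot: [3.141, 0.0, 2.12]
force: [0.1, -0.1, -0.7]
grip_width: 0.705
finger_force: 27.2
```

apply_moves(offset=[[0, 0, 0], [0, 0, 0], [0, 0, 0], [0, 0, 0], [0, 0, 0], [0, 0, 0], [0, 0, 0], [0, 0, 0], [0, 0, 0], [0, 0, 0]], delta_rot=[[0, 0, 0.5], [0, 0, 0.5], [0, 0, 0.5], [0, 0, 0.5], [0, 0, 0.5], [0, 0, 0.5], [0, 0, 0.5], [0, 0, 0.5], [0, 0, 0.4], [0, 0, 0.3]], fingers=[55, 55, 55, 55, 55, 55, 55, 55, 55, 55])

```text
clock: 17.38
tcp_pos: [0.5487, 0.1818, 0.1603]
tool_rot: [3.142, -0.0, 1.628]
force: [-0.2, -0.5, -0.5]
grip_width: 0.698
finger_force: 27.2
```

apply_moves(offset=[[0, 0, 0], [0, 0, 0], [0, 0, 0], [-0.03, -0.005, 0], [-0.08, -0.013, 0], [-0.13, -0.02, 0], [-0.18, -0.03, 0], [-0.22, -0.035, 0], [-0.25, -0.04, 0], [-0.27, -0.043, 0]], delta_rot=[[0, 0, 0.2], [0, 0, 0.2], [0, 0, 0.1], [0, 0, 0], [0, 0, 0], [0, 0, 0], [0, 0, 0], [0, 0, 0], [0, 0, 0], [0, 0, 0]], fingers=[55, 55, 55, 55, 55, 55, 55, 55, 55, 55])

```text
clock: 18.22
tcp_pos: [0.5413, 0.1342, 0.1602]
tool_rot: [-3.141, 0.0, 1.579]
force: [1.0, 0.0, 0.2]
grip_width: 0.697
finger_force: 27.2
```

apply_moves(offset=[[-0.28, -0.045, 0], [-0.28, -0.045, 0], [-0.28, -0.045, 0], [-0.28, -0.045, 0], [-0.28, -0.045, 0], [-0.28, -0.045, 0], [-0.28, -0.045, 0], [-0.28, -0.045, 0], [-0.28, -0.045, 0], [-0.28, -0.045, 0]], delta_rot=[[0, 0, 0], [0, 0, 0], [0, 0, 0], [0, 0, 0], [0, 0, 0], [0, 0, 0], [0, 0, 0], [0, 0, 0], [0, 0, 0], [0, 0, 0]], fingers=[55, 55, 55, 55, 55, 55, 55, 55, 55, 55])

```text
clock: 19.05
tcp_pos: [0.5243, 0.0221, 0.1603]
tool_rot: [3.142, 0.0, 1.579]
force: [-0.8, -0.0, -0.9]
grip_width: 0.699
finger_force: 27.2
```

apply_moves(offset=[[-0.28, -0.045, 0], [-0.28, -0.045, 0], [-0.28, -0.045, 0], [-0.28, -0.045, 0], [-0.28, -0.045, 0], [-0.28, -0.045, 0], [-0.28, -0.045, 0], [-0.26, -0.042, 0], [-0.24, -0.038, 0], [-0.21, -0.034, 0]], delta_rot=[[0, 0, 0], [0, 0, 0], [0, 0, 0], [0, 0, 0], [0, 0, 0], [0, 0, 0], [0, 0, 0], [0, 0, 0], [0, 0, 0], [0, 0, 0]], fingers=[55, 55, 55, 55, 55, 55, 55, 55, 55, 55])

```text
clock: 19.88
tcp_pos: [0.508, -0.0848, 0.1603]
tool_rot: [3.142, 0.0, 1.578]
force: [0.0, 0.6, -0.9]
grip_width: 0.702
finger_force: 27.2
```

apply_moves(offset=[[-0.18, -0.03, 0], [-0.15, -0.024, 0], [-0.12, -0.02, 0], [-0.09, -0.015, 0], [-0.07, -0.01, 0], [-0.05, -0.008, 0], [-0.03, -0.005, 0], [-0.02, 0, 0], [0, 0, 0], [0, 0, 0]], delta_rot=[[0, 0, 0], [0, 0, 0], [0, 0, 0], [0, 0, 0], [0, 0, 0], [0, 0, 0], [0, 0, 0], [0, 0, 0], [0, 0, 0], [0, 0, 0]], fingers=[55, 55, 55, 55, 55, 55, 55, 55, 55, 55])

```text
clock: 20.72
tcp_pos: [0.504, -0.112, 0.1603]
tool_rot: [3.142, -0.0, 1.579]
force: [0.7, -0.1, -0.5]
grip_width: 0.698
finger_force: 27.2
```

```bash
python3 - <<'E'
from d import *
c=dish("w8.png","w8",zlo=.096,ctr=(.5037,-.1124))
s=observe(); print(s["finger_force"],s["clock"],abs(s["dq"]).max())
c=read_camera("scene"); save(c,"s8.png")
a=c["pixels"][150:350,60:300,::-1]; cv2.imwrite("pics/s8c.png",cv2.resize(a,None,fx=2.5,fy=2.5,interpolation=cv2.INTER_CUBIC))
b=cv2.imread("pics/w8.png"); cv2.imwrite("pics/v8.png",np.hstack([cv2.resize(a,(400,333)),cv2.resize(b,(400,300),interpolation=cv2.INTER_AREA).__class__(np.ndarray)] if 0 else [cv2.resize(a,(400,333)),cv2.resize(b,(400,333))]))
E
```

```text
tcp [ 0.504  -0.112   0.1603] [ 3.1416e+00 -1.0000e-04  1.5789e+00] [ 0.7 -0.1 -0.5]
enamel 309 [ 0.5046 -0.1415  0.1095]
bead 837 [ 0.5047 -0.1103  0.1112] [ 0.5109 -0.0897  0.1147]
rim 3595 ((0.50555419921875, -0.10731997340917587), (0.06471829116344452, 0.06203650310635567), 42.68843078613281)
ears 4286
((0.538753867149353, -0.11263521760702133), (0.019044391810894012, 0.023847181349992752), 0.6492109894752502) 0.1140372034301123 0.13099206708306443 2148
((0.4751474857330322, -0.11105472594499588), (0.017215343192219734, 0.02571028284728527), 36.51508331298828) 0.11400696727734798 0.13096617146183198 2138
27.171126902103424 20.7667 0.002413536836329085
```

View pics/v8.png

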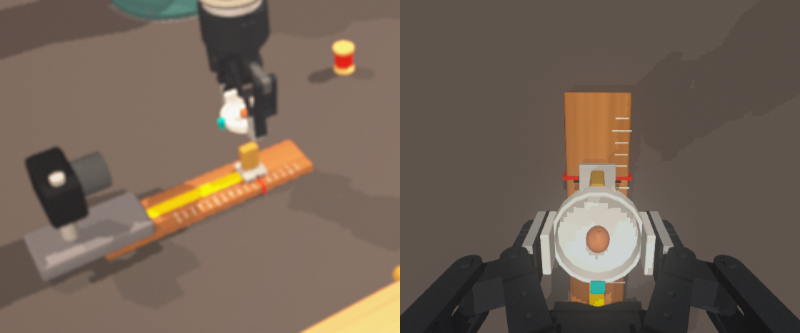

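apply_moves(offset=[[0, 0, 0], [0, 0, 0], [0, 0, 0], [0, 0, 0], [0, 0, 0], [0, 0, 0], [0, 0, 0], [0, 0, 0], [0, 0, 0], [0, 0, 0]], delta_rot=[[0, 0, 0], [0, 0, 0], [0, 0, 0], [0, 0, 0], [0, 0, 0], [0, 0, 0], [0, 0, 0], [0, 0, 0], [0, 0, 0], [0, 0, 0]], fingers=[55, 55, 55, 55, 55, 55, 55, 55, 55, 55])

```text
clock: 21.65
tcp_pos: [0.5039, -0.1121, 0.1603]
tool_rot: [-3.142, -0.0, 1.579]
force: [-0.5, -0.2, -1.0]
grip_width: 0.7
finger_force: 27.2
```

```bash
python3 -c "
from cell import close_job
print(close_job())"
```

```text
the job is handed in; nothing more can be done
None
```

I handed the job in at about 22 s, and no verdict came back: the pointer measured about 1 mm from the red mark, and the dish is held still over the tab at lens height, level by the tool pose, with its enamel towards the camera and the bead in the middle.

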